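# Put the spotting station back together

## Task

The spotting station has been rinsed; put it back together. Seat the blue drip tray in its stand first, then lay the dark steel drain grid on the tray so that it drops into place, then lay the green soap bar flat in the middle of the grid, lengthwise; also press the middle of the spotting brush's handle down into the spring clip until the handle is fully home under the jaws (before, between or after the others). Leave the spray can, the tape measure and the chalk where they are.

Things in the scene. Friction and masses are not known exactly. Their poses are not given: they have to be found in the camera images.
- tray: Blue open drip tray, loose, right way up: 64 (x) x 112 (y, long way) x 28 mm high, walls 3 mm, inside the rim 58 x 106 mm. Lowest 10 mm: inset foot 56 x 104 mm; above it, z = 10 to 28 mm, straight outer walls to grip across x. Origin: centre of the underside, z up. Half-turn symmetric.
- grid: Dark steel drain grid, loose, right way up: 66 x 112 (y, long way) x 14 mm. Lowest 6 mm: inset ring 52 x 100 mm that drops inside the tray's rim (3 mm play). z = 6 to 14 mm: frame, to grip across x, which rests on the tray's rim (grid origin 22 mm above tray origin). Soap lies on the bars, z = 9 mm, inside the frame (58 mm across x). Origin: centre of the underside, z up. Half-turn symmetric.
- soap: Pale green worn soap bar with rounded edges, 42 (x) by 70 (y, its long way) by 22 mm high, loose, lying flat. Origin: centre of the underside; z up.
- brush: Spotting brush (like a small flat paintbrush), loose, lying flat: straight wooden handle 16 mm wide (x), 14 mm high, from y = -56 to +56 mm, then steel ferrule (26 mm wide) and dark bristles to y = +89 mm. Origin: underside of the middle of the handle, which belongs in the middle of the clip; z up. Either way round will do.
- stand: Stand for the tray, fixed: black plate 88 (x) x 136 (y, long way) x 5 mm with a rectangle of 8 mm round steel bar on it, top 13 mm above the table, clear inside 60 x 108 mm. The tray's foot goes inside the bars (2 mm play), long ways parallel, and rests on the plate, tray origin 5 mm above this origin. Origin: centre of the plate's underside, z up.
- clip: Fixed spring clip: wooden plate 62 (x) x 112 (y) mm; at y = -36 and +36 mm a saddle between two sprung prongs, 12 mm wide, 59 mm high, noses 11 mm apart at 42 mm height. Handle lies along y over the origin on both saddles, underside 24 mm above the origin; pushed (about 15 N) it spreads the jaws, which close over it. Between the prong pairs 60 mm are free for fingers. Origin: centre of underside.
- can: Tall spray can, 67 mm across, 205 mm high, standing behind the work; bystander. Origin: centre of the underside.
- tape_measure: Yellow round tape measure, case 56 mm across, 26 mm high, with a short tape end out; bystander. Origin: underside, centre of the whole outline (the case's centre lies at y = +22 mm).
- chalk: Flat piece of blue tailor's chalk, 37 x 47 x 9 mm; bystander. Origin: centre of the underside.
Mind the look-alikes: they are no part of the job. What is shaped like the soap but orange or turquoise is not meant.

How it is judged:
By the outcome, as a careful person would: the job done as asked, in the order asked, and still so for the second after the job is handed in, with the robot touching nothing.
It also fails if it takes over 96 s, if anything falls off the work surface, if the arm or the gripper's body presses on something with over 40 N, if the wrist force passes 120 N, or if a joint passes its speed limit or range.

## Robot

A 6-joint arm with a two-finger parallel gripper is mounted at the origin on a cart in front of the work surface, level with it; the furniture and walls round the work are solid. World frame = base frame: x ahead of the robot, y to its left, z up, the work surface at z = 0. Lengths are in mm, angles in rad, forces in N, time in s.
With the tool pointing down it reaches from about 350 to 875 mm from the base axis. Payload 4.2 kg.
Tool frame: the origin (TCP) lies between the finger pads; the fingertips stand 25 mm ahead of it and the grasp point (between the pads) lies 6 mm ahead of it; z points along the fingers, y is the line along which they close (so a half turn about z gives the same grasp; the last joint's range is limited). The gripper opens to 85 mm and grips with 20 to 120 N. Pads are 22 mm wide; open, the fingers measure 114 mm over their backs; the gripper's body (76 mm by 85 mm) begins 54 mm behind the grasp point. The pads swing forward as they close: fully open they stand 13 mm farther back than shut.
Start: joints at [1.463, 0.385, 0.008, 0, -1.194, -0.259], TCP at [224.111, 583.416, 256.312] pointing down, gripper open.
Joint ranges: [-3.14, 3.14], [-1.21, 2.06], [-1.07, 1.41], [-3.16, 2.05], [-2.99, -0.16], [-3.1, 3.1]. Speed limits (rad/s): [2.79, 2.79, 3.14, 3.14, 3.14, 3.14].

## Interface

Orientations are given as a unit quaternion [x, y, z, w].
In Python, from bench import arm gives the robot as it stands.
- The arm moves only by the shell command python3 -m pendant 'ROWS'. ROWS is JSON, a list of rows, each a list of 7 numbers: the shift along the tool's x, y, z in m, then the turn, a rotation vector about the tool's x, y, z in degrees, then the finger opening in m, from 0 to 0.0854. In form: [[x, y, z, wx, wy, wz, fingers], ...]. A call has 1 to 12 rows; each row shifts and turns the commanded pose from where the row before left it, along the tool's axes as they then stand; what a row does not reach is not made up. A row lasts 1/10 s, in which the tool goes at most 50 mm and 8.59 degrees, less where a joint would pass 70% of its speed; a pose out of reach is approached as far as the arm can. A call is refused whole if a number of a shift passes 0.05 or a number of a turn 8.59, either way. A call with a gripper value outside its range is refused whole. The fingers move at their own pace and stop on an object; the grip force is fixed at half the most. Time passes only in rows, so rows that do not move let the fingers close. It gives the time, the measured TCP pose, the force, the opening and the grip force at its end, in the units of the state.
- arm.read_state(): the state, without advancing time (a new reading comes with each control period).
- arm.get_image(name): name is "scene" or "top"; returns a dict with "image" (400x640x3 uint8, red, green, blue), "fx", "fy", "cx", "cy" (pixels), "xyz" and "rotation" of the camera in the world. Camera axes: x right, y down, z forward; pixel columns grow to the right and rows downward; lengths in mm; the calibration is good to about 2 mm. A picture is of the moment at which its call begins. There is no depth.
- arm.job_done(): hands the job in; it is judged then, once.
The state is a dict: "clock": time; "joints": joint angles; "joint_vel": joint speeds; "joint_efforts": joint torques, N m; "position": TCP position; "ee_rot": TCP orientation; "contact_force": force on the tool from outside, world axes, zero at the start; "wrist_torque": the same for the moment, N m; "gripper_width": finger opening in mm; "grasp_force": force on a finger pad.
Only numpy, scipy, OpenCV 4.12 (cv2) and the standard library are available. Lean on these libraries where they do the work, as an engineer would, in place of code of your own. Each camera call takes 0.05 s, during which the arm holds its last target. There are 200 camera calls.

## Working session

There is one attempt and no reset: what is moved stays moved. The work goes in short steps, Python scripts to look and compute and a shell command to move; the robot and the scene stay as the last step left them, time stands still between calls to the robot, and variables do not carry over. Pictures are saved under pics/ and viewed, at most 14 in all, crops included, and the job is handed in when it is done.

```bash
mkdir -p pics; ls
python3 - <<'E'
from bench import arm
import cv2,numpy as np
for n in("scene","top"):
    d=arm.get_image(n); cv2.imwrite(f"pics/{n}0.png",d["image"][...,::-1]); print(n,d["fx"],d["fy"],d["cx"],d["cy"],d["xyz"],np.round(d["rotation"],4).tolist())
print(arm.read_state())
E
```

```text
pics
scene 489.0716685487904 489.0716685487904 323.15123723635315 206.79480706129013 [  98.94379636 -631.26467491  808.65248307] [0.8698, -0.3005, 0.136, -0.3671]
top 475.14127286861674 475.14127286861674 319.522441550089 193.1939007539035 [ 510.2461126   -17.99613578 1121.52495167] [-0.7049, 0.7082, -0.0196, 0.0345]
{'clock': 0.1, 'joints': array([ 1.46259520e+00,  3.85514471e-01,  6.75512847e-03, -4.36257985e-04,
       -1.19402413e+00, -2.58602341e-01]), 'joint_vel': array([-0.00130341, -0.00336644,  0.00186121,  0.00363842,  0.00072322,
       -0.00069866]), 'joint_efforts': array([-4.16761432e-04, -3.93318057e+01,  1.88929743e+01,  4.19799149e+00,
       -2.57112435e-03,  6.12462571e-06]), 'position': array([223.95556142, 582.98388451, 255.3068516 ]), 'ee_rot': array([ 9.83213809e-01, -1.82454316e-01, -1.27529119e-04,  1.00599629e-03]), 'contact_force': array([0.24961982, 1.26739396, 0.31922098]), 'wrist_torque': array([-0.00962924, -0.00782091,  0.0043631 ]), 'grasp_force': 0.0, 'gripper_width': 85.25247769525012}
```

View pics/scene0.png

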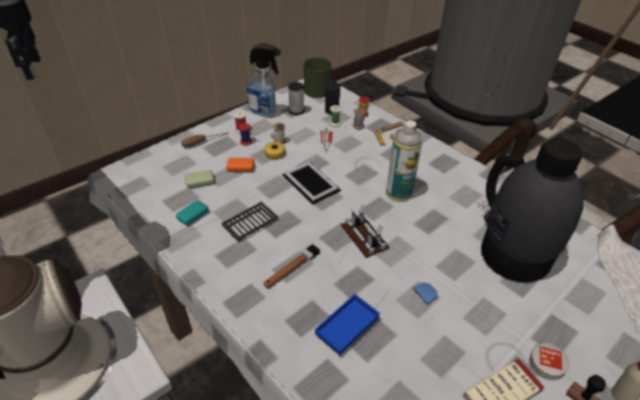

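View pics/top0.png

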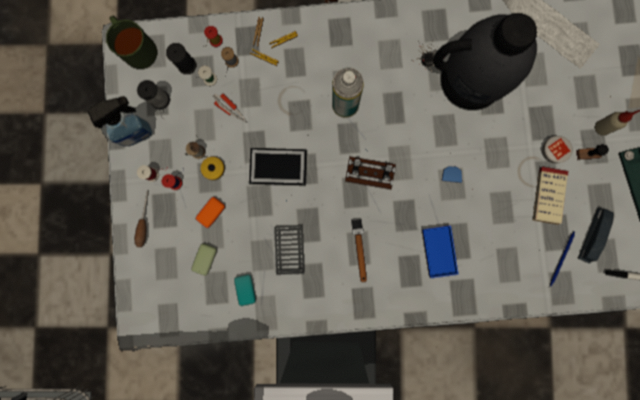

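The stand (top ≈278,167), clip (371,172), grid (289,249), brush (359,250), tray (440,250) and green soap (204,259) are all visible. The look-alikes are orange (210,211) and turquoise (245,289). Next I'll segment them in both views.

```bash
cat > h.py <<'E'
import numpy as np, cv2
from scipy.spatial.transform import Rotation as R
from bench import arm
class V:
    def __init__(s,name):
        d=arm.get_image(name); s.im=np.ascontiguousarray(d["image"][...,::-1]); s.hsv=cv2.cvtColor(s.im,cv2.COLOR_BGR2HSV)
        s.f=d["fx"],d["fy"];s.c=d["cx"],d["cy"];s.p=np.array(d["xyz"]);s.R=R.from_quat(d["rotation"]).as_matrix()
    def ray(s,px):
        px=np.atleast_2d(px).astype(float); r=np.c_[(px-s.c)/s.f,np.ones(len(px))]@s.R.T
        return r/np.linalg.norm(r,axis=1)[:,None]
    def plane(s,px,z):
        r=s.ray(px); return s.p+r*((z-s.p[2])/r[:,2])[:,None]
    def proj(s,P):
        q=(np.atleast_2d(P)-s.p)@s.R; return q[:,:2]/q[:,2:]*s.f+s.c
    def mask(s,roi,fn):
        x0,y0,x1,y1=roi; m=np.zeros(s.im.shape[:2],np.uint8)
        h,sa,v=[s.hsv[y0:y1,x0:x1,i].astype(int) for i in range(3)]
        m[y0:y1,x0:x1]=fn(h,sa,v)*255
        return m
def big(m):
    cs=cv2.findContours(m,cv2.RETR_EXTERNAL,cv2.CHAIN_APPROX_NONE)[0]
    return max(cs,key=cv2.contourArea)
def tri(a,pa,b,pb):
    ra,rb=a.ray(pa)[0],b.ray(pb)[0]
    s=np.linalg.lstsq(np.c_[ra,-rb],b.p-a.p,rcond=None)[0]
    A=a.p+ra*s[0];B=b.p+rb*s[1]; return (A+B)/2,np.linalg.norm(A-B)
E
cat > m.py <<'E'
from h import *
T,S=V("top"),V("scene")
fn={"tray":lambda h,s,v:(h>105)&(h<130)&(s>140)&(v>50),
"soap":lambda h,s,v:(h>25)&(h<50)&(s>45),
"grid":lambda h,s,v:v<105,
"brush":lambda h,s,v:(h<16)&(s>110),
"stand":lambda h,s,v:v<45,
"clip":lambda h,s,v:(s>60)&((h<20)|(h>165))}
roi={"tray":((405,210,475,290),(300,280,395,365)),"soap":((185,235,222,282),(178,165,222,192)),"grid":((265,215,315,285),(215,195,285,246)),
"brush":((345,215,375,290),(255,240,325,295)),"stand":((240,140,315,195),(275,155,350,207)),"clip":((335,145,405,200),(330,200,400,262))}
tiles=[]
for n in fn:
    row=[]
    for v,r in zip((T,S),roi[n]):
        m=v.mask(r,fn[n]); c=big(m); rr=cv2.minAreaRect(c)
        print(n,"top" if v is T else "scene",np.round(rr[0],1),np.round(rr[1],1),round(rr[2],1),"area",cv2.contourArea(c))
        if v is T:
            b=cv2.boxPoints(rr); w=v.plane(b,20); e=[np.linalg.norm(w[i]-w[(i+1)%4]) for i in range(2)]; d=w[1]-w[0] if e[0]>e[1] else w[2]-w[1]
            print("   centre@z20",w.mean(0).round(1),"size",np.round(e,1),"long axis deg",np.degrees(np.arctan2(d[1],d[0])).round(1))
        x0,y0,x1,y1=r; k=4; im=cv2.resize(v.im[y0:y1,x0:x1],None,fx=k,fy=k,interpolation=cv2.INTER_CUBIC)
        t=np.zeros((300,260,3),np.uint8); sc=min(260/im.shape[1],300/im.shape[0]); im=cv2.resize(im,None,fx=sc,fy=sc); t[:im.shape[0],:im.shape[1]]=im; row.append(t)
        row[-1]=t
    tiles.append(row)
E
cat > a.py <<'E'
from m import *
cv2.imwrite("pics/z1.png",np.vstack([np.hstack([tiles[i][j] for i in (2,4,5)]) for j in (0,1)]))
E
python3 a.py
```

```text
tray top [439.8 251.1] [48.7 28.2] 81.3 area 1295.0
   centre@z20 [ 460.5 -270.1   20. ] size [ 64.8 110.5] long axis deg -172.7
tray scene [347.1 323.1] [34.5 58.9] 46.7 area 1838.0
soap top [203.6 258.7] [17.4 30.2] 21.0 area 473.0
   centre@z20 [444.4 273.9  20. ] size [69.2 40.8] long axis deg -20.5
soap scene [199.5 178.7] [12.7 27.1] 80.5 area 294.0
grid top [294.  249.5] [69. 40.] 90.0 area 1833.5
   centre@z20 [465.4  64.5  20. ] size [ 92.9 158.1] long axis deg 179.8
grid scene [250.2 221.3] [26.2 53.1] 61.8 area 1129.0
brush top [360.5 257.9] [46.6  6. ] 83.7 area 221.0
   centre@z20 [445.4 -88.6  20. ] size [ 13.7 106.2] long axis deg -174.2
brush scene [284.8 270.7] [ 6.8 48.8] 54.2 area 273.0
stand top [277. 166.] [24. 44.] 90.0 area 988.0
   centre@z20 [659.4 104.4  20. ] size [103.4  56.5] long axis deg -90.4
stand scene [310.9 180.1] [35.9 17.5] 43.2 area 495.0
clip top [370.6 171.9] [26.5  9.4] 9.5 area 211.0
   centre@z20 [ 644.1 -114.1   20. ] size [22.  61.5] long axis deg -99.9
clip scene [356.  239.1] [41.   6.6] 53.1 area 204.5
```

View pics/z1.png

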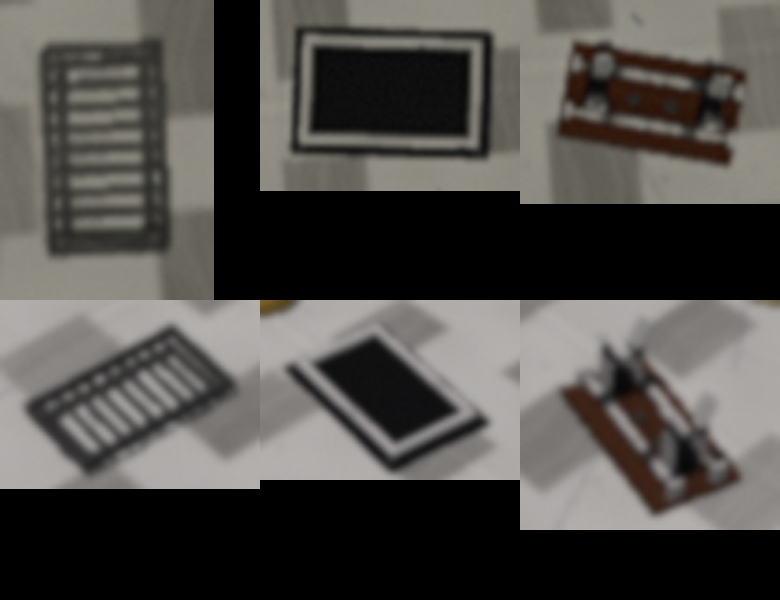

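The grid, stand (black plate, light bars) and clip are clear. I'll fix the masks for the grid, stand and clip, and look at the tray, soap and brush with corners drawn on.

```bash
cat > m2.py <<'E'
from m import *
fn["grid"]=lambda h,s,v:v<95
fn["stand"]=lambda h,s,v:v<70
fn["clip"]=lambda h,s,v:(s>70)&((h<20)|(h>165))&(v<120)
roi["grid"]=((268,220,308,278),(218,198,282,243))
def quad(v,r,f,close=0):
    m=v.mask(r,f)
    if close: m=cv2.morphologyEx(m,cv2.MORPH_CLOSE,np.ones((close,close),np.uint8))
    pts=cv2.convexHull(big(m)); 
    return cv2.minAreaRect(pts), pts[:,0]
E
cat > b.py <<'E'
from m2 import *
ts=[]
for n in ("tray","soap","brush","grid","stand","clip"):
    for k,(v,r) in enumerate(zip((T,S),roi[n])):
        rr,h=quad(v,r,fn[n],5)
        per=cv2.arcLength(h,True)
        # four corners of hull by successive approximation
        for e in np.linspace(.01,.15,60):
            q=cv2.approxPolyDP(h,e*per,True)[:,0]
            if len(q)<=4: break
        print(n,"TS"[k],"hull corners",q.tolist())
        x0,y0,x1,y1=r; kk=6; im=cv2.resize(v.im[y0:y1,x0:x1],None,fx=kk,fy=kk,interpolation=cv2.INTER_CUBIC)
        cv2.polylines(im,[((q-[x0,y0]+.5)*kk).astype(int)],True,(0,255,255),1)
        t=np.zeros((300,260,3),np.uint8); sc=min(260/im.shape[1],300/im.shape[0]); im=cv2.resize(im,None,fx=sc,fy=sc,interpolation=cv2.INTER_AREA); t[:im.shape[0],:im.shape[1]]=im; ts.append(t)
cv2.imwrite("pics/z2.png",np.vstack([np.hstack(ts[0:6:2]),np.hstack(ts[1:6:2])]))
cv2.imwrite("pics/z3.png",np.vstack([np.hstack(ts[6::2]),np.hstack(ts[7::2])]))
E
python3 b.py | grep hull
```

```text
tray T hull corners [[449, 226], [457, 273], [430, 276], [423, 230]]
tray S hull corners [[355, 295], [377, 317], [339, 353], [316, 329]]
soap T hull corners [[204, 243], [216, 249], [204, 275], [192, 270]]
soap S hull corners [[210, 171], [212, 182], [188, 186], [187, 175]]
brush T hull corners [[356, 235], [360, 235], [364, 281], [361, 280]]
brush S hull corners [[305, 257], [272, 284], [265, 285], [298, 257]]
grid T hull corners [[302, 223], [304, 273], [277, 274], [274, 228]]
grid S hull corners [[277, 216], [240, 241], [222, 224], [260, 202]]
stand T hull corners [[250, 148], [306, 150], [305, 184], [250, 183]]
stand S hull corners [[284, 175], [308, 166], [339, 190], [312, 203]]
clip T hull corners [[350, 157], [394, 164], [391, 187], [346, 181]]
clip S hull corners [[342, 224], [362, 223], [368, 229], [369, 255]]
```

View pics/z2.png

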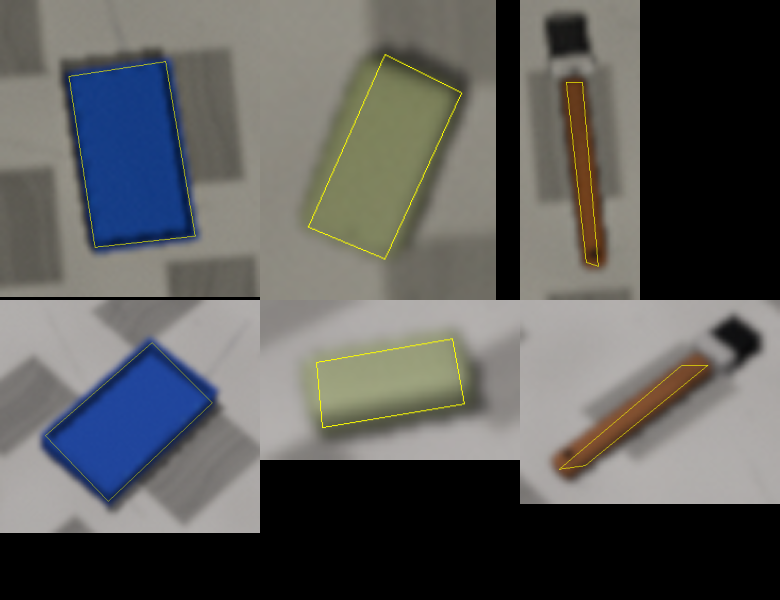

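View pics/z3.png

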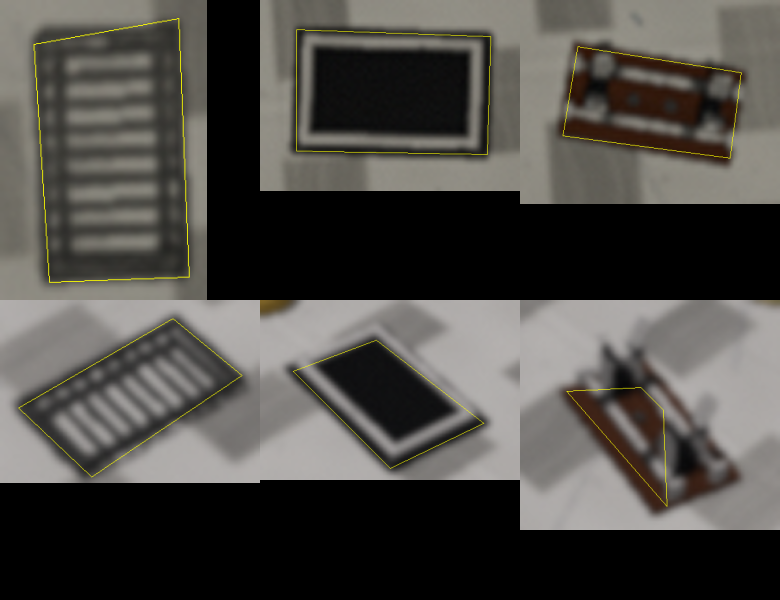

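```bash
cat > c.py <<'E'
import contextlib,io
with contextlib.redirect_stdout(io.StringIO()): from m2 import *
def wrect(v,pts,z):
    w=v.plane(pts,z)[:,:2].astype(np.float32); (c,s,a)=cv2.minAreaRect(w); 
    if s[0]<s[1]: a+=90;s=s[::-1]
    return np.round(c,1),np.round(s,1),round((a+90)%180-90,1)
F={"tray":(lambda h,s,v:(h>100)&(h<135)&(s>110),28),"soap":(lambda h,s,v:(h>25)&(h<50)&(s>45),14),"grid":(fn["grid"],14),"brush":(lambda h,s,v:((h<16)|(h>170))&(s>85),10)}
for n,(f,z) in F.items():
    cc=[]
    for v,r in zip((T,S),roi[n]):
        m=v.mask(r,f); 
        if n=="grid": m=cv2.morphologyEx(m,cv2.MORPH_OPEN,np.ones((2,2),np.uint8)); m=cv2.morphologyEx(m,cv2.MORPH_CLOSE,np.ones((7,7),np.uint8))
        c=big(m)[:,0]; M=cv2.moments(cv2.convexHull(c)); cc.append((M["m10"]/M["m00"],M["m01"]/M["m00"]))
        print(n,"TS"[v is S],*wrect(v,c,z))
    P,e=tri(T,cc[0],S,cc[1]); print("   tri centroid",P.round(1),"miss",round(e,1))
# whole brush in top
m=T.mask((348,214,372,288),lambda h,s,v:(v<60)|(((h<16)|(h>170))&(s>85))); m=cv2.morphologyEx(m,cv2.MORPH_CLOSE,np.ones((9,9),np.uint8)); print("brush all",*wrect(T,big(m)[:,0],10))
cc=[]
for v,r,ctr in((T,roi["stand"][0],(278,167)),(S,roi["stand"][1],(311,180))):
    m=v.mask(r,lambda h,s,x:x<85); k,l=cv2.connectedComponents(m); c=big(((l==l[ctr[1],ctr[0]])*255).astype(np.uint8))[:,0]
    M=cv2.moments(c); cc.append((M["m10"]/M["m00"],M["m01"]/M["m00"])); print("stand in","TS"[v is S],*wrect(v,c,9))
P,e=tri(T,cc[0],S,cc[1]); print("   tri",P.round(1),round(e,1))
for a,b in (((345.8,180.8),(343,224.2)),((391.8,188.9),(366.9,257.9)),((395.6,163.8),(389.2,247.9))):
    P,e=tri(T,a,S,b); print("clip corner",P.round(1),round(e,1))
print("clip T",*wrect(T,np.array([(350.3,156.3),(395.6,163.8),(391.8,188.9),(345.8,180.8)]),8), T.plane([(350.3,156.3),(395.6,163.8),(391.8,188.9),(345.8,180.8)],8).mean(0))
E
python3 c.py
```

```text
tray T [ 460.6 -268.7] [111.2  65.4] 7.5
tray S [ 456.6 -273.2] [116.4  67.8] 7.4
   tri centroid [ 459.2 -270.3   18.4] miss 1.6
soap T [443.8 275.5] [69.1 40.6] -21.3
soap S [442.7 272.2] [65.3 48.8] -21.3
   tri centroid [443.7 276.4  10.5] miss 0.1
grid T [463.9  73.1] [117.8  69.7] 2.0
grid S [463.2  67. ] [112.4  76.1] 1.3
   tri centroid [464.   73.    6.9] miss 1.6
brush T [445.7 -89.3] [109.5  15.5] 6.6
brush S [445.6 -90.5] [110.5  18.2] 6.4
   tri centroid [445.1 -89.1   6.9] miss 1.2
brush all [462.9 -85.6] [144.   21.1] 4.8
stand in T [660.7 105.1] [109.   60.7] 87.7
stand in S [661.6 106.4] [104.4  57.3] 88.1
   tri [661.  104.9   8.8] 0.7
clip corner [626.7 -58.    5.7] 4.1
clip corner [ 605.7 -165.1    2.9] 0.7
clip corner [ 664.5 -174.4    2.9] 1.2
clip T [ 644.4 -115.9] [109.4  60.1] 79.6 [ 644.19998215 -115.67860055    8.        ]
```

Every size and height agrees with the text:

| Item | Position (mm) | Long axis |
|---|---|---|
| Tray | (460, -270) | 7.5° |
| Stand | (661, 105) | 87.8° |
| Grid | (464, 72) | 1.5° |
| Brush | (445.5, -89) | 6.5° |
| Clip | (644, -116) | 79.6° |
| Soap | (444, 276) | -21° |

I'll start moving, with the tray first.

```bash
cat > plan.py <<'E'
import sys,numpy as np
from scipy.spatial.transform import Rotation as R
from bench import arm
def st():
    s=arm.read_state(); r=R.from_quat(s["ee_rot"]).as_matrix(); yaw=np.degrees(np.arctan2(r[1,0],r[0,0]))
    print("t %.1f pos %s yaw %.2f tilt %s F %s w %.1f g %.1f j6 %.2f"%(s["clock"],np.round(s["position"],1),yaw,np.round(r[:2,2],4),np.round(s["contact_force"],1),s["gripper_width"],s["grasp_force"],s["joints"][5])); return s,r,yaw
if __name__=="__main__":
    s,r,yaw=st(); 
    if len(sys.argv)>1:
        a=np.array(list(map(float,sys.argv[1:]))); d=(a[3]-yaw+180)%360-180
        W=a[:3]-s["position"]; y=np.radians(a[3]); ex=np.array([np.cos(y),np.sin(y),0]); ey=np.array([np.sin(y),-np.cos(y),0])
        print("turn about tool z %.2f deg; then shift mm x %.1f y %.1f z %.1f"%(-d,W@ex,W@ey,-W[2]), "| shift now x %.1f y %.1f"%(W@r[:,0],W@r[:,1]))
E
python3 plan.py 460 -269.5 150 7.4; python3 plan.py 374 583 255 7.4
```

```text
t 0.4 pos [224.1 583.3 256.1] yaw -21.02 tilt [-0.0001 -0.0003] F [ 0.2  0.  -0. ] w 85.5 g 0.0 j6 -0.26
turn about tool z -28.42 deg; then shift mm x 124.1 y 876.1 z 106.1 | shift now x 526.1 y 711.4
t 0.4 pos [224.1 583.3 256.1] yaw -21.02 tilt [-0.0001 -0.0003] F [ 0.2  0.  -0. ] w 85.5 g 0.0 j6 -0.26
turn about tool z -28.42 deg; then shift mm x 148.6 y 19.6 z 1.1 | shift now x 140.1 y -53.5
```

```bash
python3 -m pendant '[[0,0,0,0,0,-7.1,0.0854],[0,0,0,0,0,-7.1,0.0854],[0,0,0,0,0,-7.1,0.0854],[0,0,0,0,0,-7.1,0.0854],[0.031,0.02,0,0,0,0,0.0854],[0.031,0.03,0,0,0,0,0.0854],[0.031,0.035,0,0,0,0,0.0854],[0.031,0.035,0,0,0,0,0.0854],[0,0.035,0,0,0,0,0.0854],[0,0.035,0,0,0,0,0.0854],[0,0.035,0,0,0,0,0.0854],[0,0.035,0,0,0,0,0.0854]]'
python3 -m pendant '[[0,0.035,0,0,0,0,0.0854],[0,0.035,0,0,0,0,0.0854],[0,0.035,0,0,0,0,0.0854],[0,0.035,0,0,0,0,0.0854],[0,0.035,0,0,0,0,0.0854],[0,0.035,0,0,0,0,0.0854],[0,0.035,0,0,0,0,0.0854],[0,0.035,0,0,0,0,0.0854],[0,0.035,0,0,0,0,0.0854],[0,0.035,0,0,0,0,0.0854],[0,0.035,0,0,0,0,0.0854],[0,0.035,0,0,0,0,0.0854]]'
python3 -m pendant '[[0,0.035,0,0,0,0,0.0854],[0,0.035,0.02,0,0,0,0.0854],[0,0.035,0.03,0,0,0,0.0854],[0,0.035,0.03,0,0,0,0.0854],[0,0.025,0.025,0,0,0,0.0854],[0,0.015,0.02,0,0,0,0.0854],[0,0,0.02,0,0,0,0.0854],[0,0,0,0,0,0,0.0854],[0,0,0,0,0,0,0.0854]]'
python3 plan.py 460 -269.5 40 7.4
```

```text
clock: 1.6
position: [380.6, 340.0, 256.4]
ee_rot: [0.998, 0.064, 0.0, -0.0]
contact_force: [0.9, 0.3, 0.3]
gripper_width: 85.2
grasp_force: 0.0
clock: 2.8
position: [434.5, -76.4, 256.7]
ee_rot: [0.998, 0.064, 0.001, -0.0]
contact_force: [1.7, -0.7, -0.2]
gripper_width: 85.1
grasp_force: 0.0
clock: 3.7
position: [457.8, -253.6, 111.6]
ee_rot: [0.998, 0.065, -0.0, 0.0]
contact_force: [-0.2, -0.0, -0.6]
gripper_width: 85.6
grasp_force: 0.0
t 3.7 pos [ 457.8 -253.6  111.6] yaw 7.41 tilt [-0.0003 -0.0003] F [-0.2 -0.  -0.6] w 85.6 g 0.0 j6 1.90
turn about tool z 0.01 deg; then shift mm x 0.1 y 16.1 z 71.6 | shift now x 0.2 y 16.0
```

```bash
python3 -m pendant '[[0,0.016,0.02,0,0,0,0.0854],[0,0,0.03,0,0,0,0.0854],[0,0,0.021,0,0,0,0.0854],[0,0,0.006,0,0,0,0.0854],[0,0,0.003,0,0,0,0.0854],[0,0,0,0,0,0,0.0854]]'
python3 - <<'E'
from h import *
for n in("top","scene"):
    v=V(n); p=v.proj([460,-270,30])[0].astype(int); 
    im=v.im[max(0,p[1]-60):p[1]+50,max(0,p[0]-75):p[0]+75]; cv2.imwrite(f"pics/g_{n}.png",cv2.resize(im,(600,440),interpolation=cv2.INTER_CUBIC))
E
python3 plan.py 460 -269.5 25 7.4
```

```text
clock: 4.3
position: [460.7, -269.4, 32.5]
ee_rot: [0.998, 0.065, 0.001, 0.0]
contact_force: [-0.9, 0.3, -0.3]
gripper_width: 85.4
grasp_force: 0.0
t 4.4 pos [ 460.7 -269.5   32.8] yaw 7.42 tilt [ 0.0028 -0.0008] F [ 0.4  1.  -0. ] w 85.5 g 0.0 j6 1.93
turn about tool z 0.02 deg; then shift mm x -0.7 y -0.1 z 7.8 | shift now x -0.7 y -0.1
```

View pics/g_scene.png

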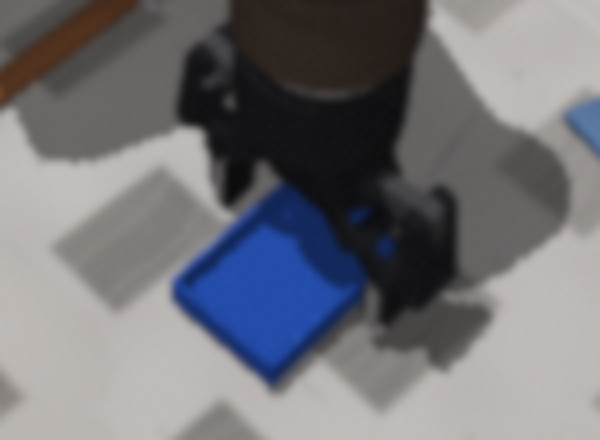

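The open fingers straddle the tray cleanly. I'll probe downwards to learn how far the tips reach.

```bash
python3 -m pendant '[[0,0,0.003,0,0,0,0.0854],[0,0,0.003,0,0,0,0.0854],[0,0,0,0,0,0,0.0854]]' | grep -E "pos|force"; python3 -m pendant '[[0,0,0.002,0,0,0,0.0854],[0,0,0.001,0,0,0,0.0854],[0,0,0,0,0,0,0.0854]]'| grep -E "pos|force"
```

```text
position: [459.4, -269.3, 25.1]
contact_force: [0.7, -0.4, 0.2]
grasp_force: 0.0
position: [459.5, -269.4, 22.1]
contact_force: [0.9, 0.7, -0.5]
grasp_force: 0.0
```

```bash
python3 -m pendant '[[0,0,0.003,0,0,0,0.0854],[0,0,0.003,0,0,0,0.0854],[0,0,0,0,0,0,0.0854]]' | grep -E "pos|force"; python3 -m pendant '[[0,0,0.002,0,0,0,0.0854],[0,0,0,0,0,0,0.0854]]'| grep -E "pos|force";python3 -m pendant '[[0,0,0.001,0,0,0,0.0854],[0,0,0,0,0,0,0.0854]]'| grep -E "pos|force"
```

```text
position: [459.3, -269.3, 15.8]
contact_force: [-0.4, -0.1, 0.6]
grasp_force: 0.0
position: [459.5, -269.3, 14.0]
contact_force: [-0.1, 0.3, 0.2]
grasp_force: 0.0
position: [459.6, -269.4, 13.2]
contact_force: [-0.3, -0.1, 0.1]
grasp_force: 0.0
```

The tips reach at most 13 mm below the TCP when open, so the 25 mm figure is for shut fingers, or about 19 mm at a 64 mm opening. I'll grip with TCP at z = 31.5.

```bash
python3 -m pendant '[[0,0,-0.01,0,0,0,0.0854],[0,0,-0.0083,0,0,0,0.0854],[0,0,0,0,0,0,0.0854],[0,0,0,0,0,0,0.055],[0,0,0,0,0,0,0.055],[0,0,0,0,0,0,0.055],[0,0,0,0,0,0,0.055],[0,0,0,0,0,0,0.055],[0,0,0,0,0,0,0.055]]'
python3 plan.py 661 105 120 -92.2
```

```text
clock: 6.6
position: [459.9, -269.5, 32.3]
ee_rot: [0.998, 0.065, 0.0, 0.0]
contact_force: [-1.3, 1.2, 5.4]
gripper_width: 62.4
grasp_force: 66.9
t 6.6 pos [ 459.9 -269.5   32.3] yaw 7.41 tilt [ 0.0003 -0.0003] F [-1.3  1.2  5.4] w 62.4 g 66.9 j6 1.93
turn about tool z 99.61 deg; then shift mm x -381.9 y -186.6 z -87.7 | shift now x 247.7 y -345.4
```

```bash
python3 -m pendant '[[0,0,-0.015,0,0,0,0.055],[0,0,-0.03,0,0,0,0.055],[0,0,-0.03,0,0,0,0.055],[0,0,-0.02,0,0,0,0.055],[0,0,0,0,0,8.3,0.055],[0,0,0,0,0,8.3,0.055],[0,0,0,0,0,8.3,0.055],[0,0,0,0,0,8.3,0.055],[0,0,0,0,0,8.3,0.055],[0,0,0,0,0,8.3,0.055],[0,0,0,0,0,8.3,0.055],[0,0,0,0,0,8.3,0.055]]' | tail -3
python3 -m pendant '[[0,0,0,0,0,8.3,0.055],[0,0,0,0,0,8.3,0.055],[0,0,0,0,0,8.3,0.055],[0,0,0,0,0,8.3,0.055],[-0.029,-0.014,0,0,0,0,0.055],[-0.029,-0.014,0,0,0,0,0.055],[-0.029,-0.014,0,0,0,0,0.055],[-0.029,-0.014,0,0,0,0,0.055],[-0.029,-0.014,0,0,0,0,0.055],[-0.029,-0.014,0,0,0,0,0.055],[-0.029,-0.014,0,0,0,0,0.055],[-0.029,-0.014,0,0,0,0,0.055]]' | tail -3
python3 -m pendant '[[-0.029,-0.014,0,0,0,0,0.055],[-0.029,-0.014,0,0,0,0,0.055],[-0.029,-0.014,0,0,0,0,0.055],[-0.029,-0.014,0,0,0,0,0.055],[-0.029,-0.014,0,0,0,0,0.055],[0,0,0,0,0,0,0.055],[0,0,0,0,0,0,0.055]]' | tail -3
python3 plan.py 661 105 70 -92.2
```

```text
contact_force: [-0.1, -0.7, -0.6]
gripper_width: 62.8
grasp_force: 66.1
contact_force: [0.8, 0.4, -1.1]
gripper_width: 62.4
grasp_force: 66.1
contact_force: [-0.4, -0.3, -1.8]
gripper_width: 62.8
grasp_force: 66.1
t 9.7 pos [655.4 100.8 125.2] yaw -92.17 tilt [-0.0027 -0.0006] F [-0.4 -0.3 -1.8] w 62.8 g 66.1 j6 -0.43
turn about tool z 0.03 deg; then shift mm x -4.4 y -5.4 z 55.2 | shift now x -4.4 y -5.6
```

```bash
python3 -m pendant '[[-0.0044,-0.0054,0.02,0,0,0,0.055],[0,0,0.03,0,0,0,0.055],[0,0,0.015,0,0,0,0.055],[0,0,0,0,0,0,0.055],[0,0,0,0,0,0,0.055]]' | tail -3
cat > look.py <<'E'
import sys; from h import *
x,y,z=map(float,sys.argv[1:4]); o=[]
for n in("top","scene"):
    v=V(n); p=v.proj([x,y,z])[0].astype(int); a=max(0,p[1]-55);b=max(0,p[0]-55)
    o.append(cv2.resize(v.im[a:a+110,b:b+110],(400,400),interpolation=cv2.INTER_CUBIC)); print(n,"crop origin",b,a,"scale",400/110)
cv2.imwrite(sys.argv[4],np.hstack(o))
E
python3 look.py 661 105 30 pics/t1.png; python3 plan.py 661 105 37.3 -92.2
```

```text
contact_force: [-0.1, 1.1, -1.0]
gripper_width: 62.5
grasp_force: 66.1
top crop origin 221 109 scale 3.6363636363636362
scene crop origin 255 118 scale 3.6363636363636362
t 10.3 pos [662.6 104.5  63.3] yaw -92.21 tilt [0.0027 0.0006] F [ 0.2  0.1 -1.6] w 62.7 g 66.1 j6 -0.44
turn about tool z -0.01 deg; then shift mm x -0.5 y 1.6 z 26.0 | shift now x -0.5 y 1.7
```

View pics/t1.png

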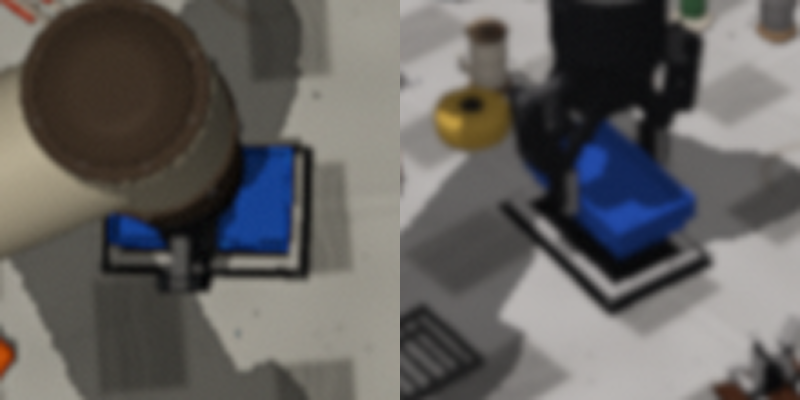

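Run:
```python
from h import *
T=V("top");S=V("scene")
for r in(155,162,170): print(r,[tuple(int(q) for q in T.im[r,c]) [0] for c in range(292,312)],"sat",[int(T.hsv[r,c,1]) for c in range(292,312)])
print("left",[(int(T.im[172,c,0]),int(T.hsv[172,c,1])) for c in range(244,258)])
print("col bottom",[(int(T.im[r,290,0]),int(T.hsv[r,290,1])) for r in range(170,190)])
print("col bottom",[(int(T.im[r,258,0]),int(T.hsv[r,258,1])) for r in range(170,190)])
print("R end z59/41",T.plane([(301.5,162)],59)[0].round(1))
for px in ((250,172),(300,178)): print(px,T.plane([px],59)[0].round(1))
for P in ([661,105-56,59],[661,105+56,59],[661-32,105,59]): print(T.proj(P).round(1))
m=S.mask((285,150,340,192),lambda h,s,v:(h>100)&(h<135)&(s>110)); c=big(m)[:,0]
for e,nm in (((1,0),"right"),((0,1),"bottom")):
    k=c[np.argmax(c@np.array(e))]; print("S",nm,k)
print(S.proj([[661-32,105-56,59],[661+32,105-56,59],[661-32,105-56,41]]).round(1))
```

```text
155 [111, 133, 142, 146, 145, 144, 138, 134, 129, 93, 85, 92, 59, 23, 44, 83, 103, 105, 102, 100] sat [218, 213, 217, 215, 216, 218, 218, 225, 204, 115, 17, 27, 24, 20, 26, 27, 27, 24, 25, 27]
162 [144, 144, 146, 144, 145, 145, 141, 131, 106, 96, 119, 105, 56, 21, 47, 88, 100, 98, 96, 98] sat [216, 214, 213, 220, 215, 215, 219, 222, 173, 29, 22, 26, 21, 0, 29, 26, 25, 26, 28, 26]
170 [146, 145, 146, 146, 146, 147, 150, 135, 94, 86, 106, 87, 40, 23, 55, 89, 100, 102, 100, 98] sat [215, 215, 213, 211, 211, 215, 216, 217, 141, 14, 28, 24, 23, 20, 25, 28, 29, 27, 27, 26]
left [(79, 23), (79, 21), (78, 24), (78, 26), (68, 33), (42, 22), (61, 180), (94, 222), (94, 222), (115, 222), (136, 221), (141, 219), (141, 215), (141, 217)]
col bottom [(145, 215), (145, 215), (146, 215), (141, 215), (128, 217), (117, 214), (110, 218), (70, 200), (40, 19), (78, 32), (123, 23), (135, 19), (103, 23), (49, 24), (38, 19), (89, 23), (131, 21), (142, 23), (142, 21), (140, 23)]
col bottom [(133, 209), (146, 215), (143, 218), (128, 217), (119, 221), (113, 217), (71, 212), (31, 74), (43, 36), (68, 21), (71, 20), (54, 18), (24, 20), (17, 14), (41, 28), (59, 30), (60, 30), (59, 27), (59, 30), (60, 27)]
R end z59/41 [662.7  44.6  59. ]
(250, 172) [640.8 161.1  59. ]
(300, 178) [626.5  48.1  59. ]
[[299.6 162.8]]
[[250.1 163.1]]
[[274.8 177. ]]
S right [335 176]
S bottom [314 189]
[[314.3 181.8]
 [335.5 171.1]
 [314.3 187.6]]
```

```bash
python3 -m pendant '[[-0.0003,0.0013,0.008,0,0,0,0.055],[0,0,0.008,0,0,0,0.055],[0,0,0,0,0,0,0.055],[0,0,0,0,0,0,0.055]]' | grep -E "pos|force"; python3 -m pendant '[[0,0,0.002,0,0,0,0.055],[0,0,0.001,0,0,0,0.055],[0,0,0,0,0,0,0.055]]'| grep -E "pos|force";python3 -m pendant '[[0,0,0.001,0,0,0,0.055],[0,0,0.001,0,0,0,0.055],[0,0,0,0,0,0,0.055]]'| grep -E "pos|force"; python3 plan.py 661.3 104.8 37.3 -92.2
```

```text
position: [660.1, 104.7, 45.0]
contact_force: [0.5, -0.2, -1.2]
grasp_force: 66.1
position: [660.3, 104.8, 42.5]
contact_force: [0.3, -0.4, -0.6]
grasp_force: 66.1
position: [660.3, 104.8, 40.5]
contact_force: [-0.1, -0.4, -0.7]
grasp_force: 66.1
t 11.4 pos [660.3 104.8  40.5] yaw -92.22 tilt [-0.0003 -0.    ] F [-0.1 -0.4 -0.7] w 62.4 g 66.1 j6 -0.44
turn about tool z -0.02 deg; then shift mm x -0.0 y -1.0 z 3.2 | shift now x -0.0 y -1.0
```

```bash
python3 -m pendant '[[0,0,0.001,0,0,0,0.055],[0,0,0.001,0,0,0,0.055],[0,0,0,0,0,0,0.055]]' | grep -E "pos|force"; python3 -m pendant '[[0,0,0.001,0,0,0,0.055],[0,0,0,0,0,0,0.055]]'| grep -E "pos|force"
```

```text
position: [660.3, 104.8, 38.4]
contact_force: [0.8, -0.8, -1.6]
grasp_force: 66.1
position: [660.3, 104.8, 37.4]
contact_force: [-0.4, 0.2, -0.5]
grasp_force: 66.1
```

```bash
python3 -m pendant '[[0,0,0.0008,0,0,0,0.055],[0,0,0,0,0,0,0.055]]' | grep -E "pos|force"; python3 -m pendant '[[0,0,0,0,0,0,0.0854],[0,0,0,0,0,0,0.0854],[0,0,0,0,0,0,0.0854],[0,0,0,0,0,0,0.0854],[0,0,0,0,0,0,0.0854],[0,0,-0.02,0,0,0,0.0854],[0,0,-0.04,0,0,0,0.0854],[0,0,-0.04,0,0,0,0.0854],[0,0,0,0,0,0,0.0854]]'| grep -E "pos|force"; python3 plan.py 464 72.5 120 1.8
```

```text
position: [660.4, 104.8, 37.3]
contact_force: [-1.4, 0.4, 1.8]
grasp_force: 66.5
position: [664.2, 105.8, 144.2]
contact_force: [0.7, -0.5, 0.1]
grasp_force: 0.0
t 13.0 pos [664.2 105.8 144.2] yaw -92.13 tilt [0.0132 0.0032] F [ 0.7 -0.5  0.1] w 85.5 g 0.0 j6 -0.44
turn about tool z -93.93 deg; then shift mm x -201.1 y 27.0 z 24.2 | shift now x 40.8 y 199.1
```

```bash
python3 -m pendant '[[0.006,0.028,0,0,0,0,0.0854],[0.006,0.028,0,0,0,0,0.0854],[0.006,0.028,0,0,0,0,0.0854],[0.006,0.028,0,0,0,0,0.0854],[0.006,0.028,0,0,0,0,0.0854],[0.006,0.028,0,0,0,0,0.0854],[0.005,0.03,0,0,0,0,0.0854],[0,0,0,0,0,-8.5,0.0854],[0,0,0,0,0,-8.5,0.0854],[0,0,0,0,0,-8.5,0.0854],[0,0,0,0,0,-8.5,0.0854],[0,0,0,0,0,-8.5,0.0854]]' | grep -E "pos"; python3 -m pendant '[[0,0,0,0,0,-8.5,0.0854],[0,0,0,0,0,-8.5,0.0854],[0,0,0,0,0,-8.5,0.0854],[0,0,0,0,0,-8.5,0.0854],[0,0,0,0,0,-8.5,0.0854],[0,0,0,0,0,-8.5,0.0854],[0,0,0,0,0,-0.4,0.0854],[0,0,0,0,0,0,0.0854]]'| grep -E "pos"; python3 look.py 661 105 20 pics/t2.png;  python3 plan.py 464 72.5 60 1.8
```

```text
position: [460.8, 71.5, 136.8]
position: [460.9, 71.5, 136.7]
top crop origin 221 110 scale 3.6363636363636362
scene crop origin 255 121 scale 3.6363636363636362
t 15.1 pos [460.9  71.5 136.8] yaw 1.56 tilt [-0.  0.] F [-0.4 -0.7  0.2] w 85.5 g 0.0 j6 1.09
turn about tool z -0.24 deg; then shift mm x 3.1 y -0.9 z 76.8 | shift now x 3.1 y -0.9
```

View pics/t2.png

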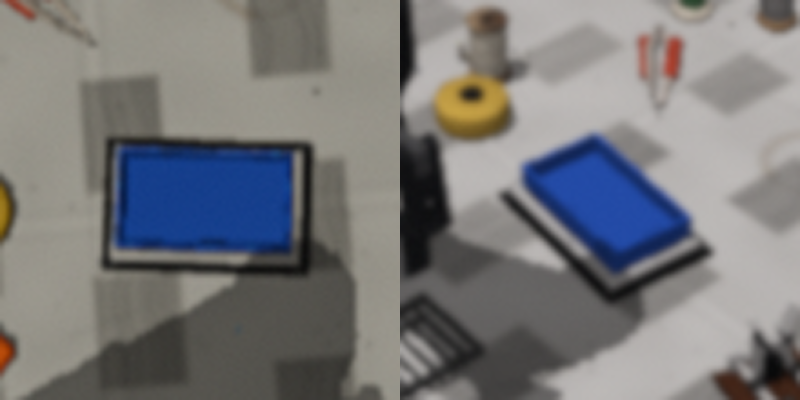

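The tray sits inside the bars of the stand. Next I'll grip the grid and measure the tray rim.

```bash
python3 - <<'E'
import contextlib,io
from h import *
T=V("top");S=V("scene")
def wr(v,c,z):
    (c,s,a)=cv2.minAreaRect(v.plane(c,z)[:,:2].astype(np.float32)); print(np.round(c,1),np.round(s,1),round(a,1))
f=lambda h,s,v:(h>100)&(h<135)&(s>110)
a=big(T.mask((240,140,310,190),f))[:,0];b=big(S.mask((285,150,350,200),f))[:,0]
wr(T,a,33);wr(S,b,33)
ca=[cv2.moments(cv2.convexHull(c)) for c in(a,b)]; ca=[(m["m10"]/m["m00"],m["m01"]/m["m00"]) for m in ca]; print(tri(T,ca[0],S,ca[1]))
print(T.proj([[661-32,105,33],[661+32,105,33],[661,105-56,33],[661,105+56,33]]).round(1))
print([int(x) for x in T.hsv[140:185,278,1]],[int(x) for x in T.im[140:185,278,0]])
E
python3 -m pendant '[[0.003,-0.001,0.03,0,0,-0.2,0.0854],[0,0,0.04,0,0,0,0.0854],[0,0,0.025,0,0,0,0.0854],[0,0,0.012,0,0,0,0.0854],[0,0,0.006,0,0,0,0.0854],[0,0,0,0,0,0,0.0854],[0,0,0,0,0,0,0.0854]]'| grep -E "pos|force"; python3 plan.py 464 72.5 24 1.8
```

```text
[662.3 103.6] [111.  67.] 87.1
[655.4  95.3] [123.3  71.3] 86.5
(array([663.56782424, 105.26360288,  20.1369493 ]), np.float64(0.48890996343976645))
[[276.1 178.3]
 [276.1 150.8]
 [300.3 164.4]
 [252.  164.7]]
[20, 19, 22, 20, 20, 23, 23, 24, 29, 22, 135, 179, 204, 217, 220, 213, 217, 215, 215, 217, 218, 217, 215, 215, 215, 215, 219, 217, 212, 215, 217, 217, 215, 215, 214, 216, 220, 215, 164, 49, 20, 24, 25, 20, 19] [138, 139, 138, 138, 138, 139, 138, 124, 87, 43, 51, 87, 105, 115, 132, 140, 141, 140, 140, 140, 139, 140, 141, 140, 140, 141, 140, 140, 142, 142, 141, 141, 141, 142, 138, 119, 96, 108, 121, 114, 119, 113, 73, 35, 51]
position: [464.5, 72.9, 24.4]
contact_force: [-0.3, 0.4, 0.3]
grasp_force: 0.0
t 15.9 pos [464.5  72.9  24.4] yaw 1.88 tilt [0.0012 0.0006] F [-0.3  0.4  0.3] w 85.7 g 0.0 j6 1.10
turn about tool z 0.08 deg; then shift mm x -0.5 y 0.4 z 0.4 | shift now x -0.5 y 0.4
```

```bash
python3 -m pendant '[[0,0,0.0004,0,0,0,0.055],[0,0,0,0,0,0,0.055],[0,0,0,0,0,0,0.055],[0,0,0,0,0,0,0.055],[0,0,0,0,0,0,0.055],[0,0,0,0,0,0,0.055]]'; python3 plan.py 662 104.7 110 -92.2
```

```text
clock: 16.5
position: [464.8, 73.1, 25.0]
ee_rot: [1.0, 0.017, 0.001, -0.001]
contact_force: [-1.0, 0.3, 7.8]
gripper_width: 64.0
grasp_force: 64.9
t 16.5 pos [464.8  73.1  25. ] yaw 1.91 tilt [0.0028 0.0013] F [-1.   0.3  7.8] w 64.0 g 64.9 j6 1.10
turn about tool z 94.11 deg; then shift mm x -39.1 y -195.8 z -85.0 | shift now x 198.4 y -25.1
```

```bash
python3 -m pendant '[[0,0,-0.01,0,0,0,0.055],[0,0,-0.025,0,0,0,0.055],[0,0,-0.03,0,0,0,0.055],[0,0,-0.025,0,0,0,0.055],[0,0,0,0,0,8.55,0.055],[0,0,0,0,0,8.55,0.055],[0,0,0,0,0,8.55,0.055],[0,0,0,0,0,8.55,0.055],[0,0,0,0,0,8.55,0.055],[0,0,0,0,0,8.55,0.055],[0,0,0,0,0,8.55,0.055],[0,0,0,0,0,8.55,0.055]]' | tail -2; python3 -m pendant '[[0,0,0,0,0,8.55,0.055],[0,0,0,0,0,8.55,0.055],[0,0,0,0,0,8.55,0.055],[-0.005,-0.025,0,0,0,0,0.055],[-0.006,-0.028,0,0,0,0,0.055],[-0.006,-0.028,0,0,0,0,0.055],[-0.006,-0.028,0,0,0,0,0.055],[-0.006,-0.028,0,0,0,0,0.055],[-0.006,-0.028,0,0,0,0,0.055],[-0.004,-0.02,0,0,0,0,0.055],[0,0,0,0,0,0,0.055],[0,0,0,0,0,0,0.055]]' | tail -2;  python3 plan.py 662 104.7 75 -92.2
```

```text
gripper_width: 64.2
grasp_force: 67.1
gripper_width: 63.8
grasp_force: 67.1
t 18.9 pos [649.6 104.3 113.2] yaw -92.20 tilt [-0.0015 -0.0001] F [-0.1 -0.5 -1.3] w 63.8 g 67.1 j6 -0.44
turn about tool z -0.00 deg; then shift mm x -0.8 y -12.4 z 38.2 | shift now x -0.8 y -12.4
```

```bash
python3 -m pendant '[[-0.0008,-0.0114,0.02,0,0,0,0.055],[0,0,0.02,0,0,0,0.055],[0,0,0.004,0,0,0,0.055],[0,0,0,0,0,0,0.055],[0,0,0,0,0,0,0.055]]' | tail -2;  python3 look.py 661 105 30 pics/t3.png;  python3 plan.py 662 104.7 52 -92.2
python3 - <<'E'
from h import *
T=V("top")
for r in (168,172):print(r,"R",[int(x) for x in T.im[r,292:310,2]],"L",[int(x) for x in T.im[r,242:258,2]])
for P in ([662,104.7+56,55],[662,104.7-56,55],[662,104.7-56,51]): print(T.proj(P).round(1))
E
```

```text
gripper_width: 63.8
grasp_force: 67.1
top crop origin 221 109 scale 3.6363636363636362
scene crop origin 255 118 scale 3.6363636363636362
t 19.5 pos [662.1 105.2  70.9] yaw -92.15 tilt [0.0022 0.0007] F [-0.  -0.4 -0.7] w 63.7 g 67.1 j6 -0.44
turn about tool z 0.05 deg; then shift mm x 0.5 y 0.1 z 18.9 | shift now x 0.5 y 0.2
168 R [16, 19, 28, 36, 32, 30, 37, 31, 30, 77, 123, 111, 57, 23, 55, 98, 112, 111] L [97, 93, 88, 87, 84, 83, 75, 55, 42, 42, 37, 34, 44, 42, 37, 36]
172 R [24, 27, 35, 40, 35, 27, 33, 26, 28, 76, 110, 87, 38, 26, 62, 97, 111, 113] L [87, 88, 88, 87, 84, 85, 76, 49, 32, 29, 24, 27, 39, 37, 35, 36]
[[250.5 162.9]]
[[299.8 162.6]]
[[299.9 162.8]]
```

View pics/t3.png

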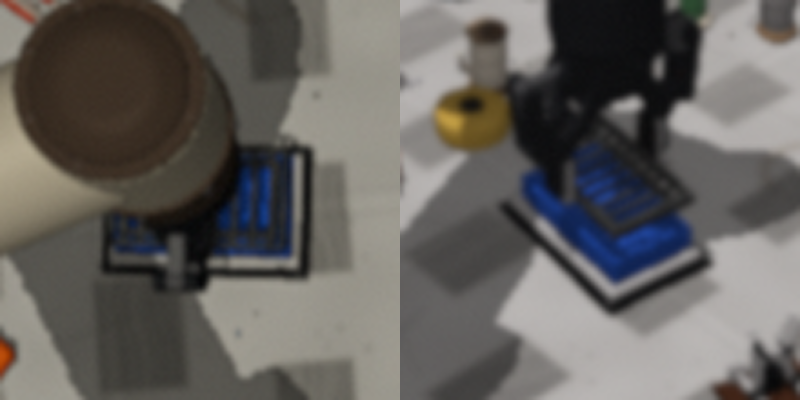

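Run:
```python
from h import *
T=V("top");S=V("scene")
for r in (156,160,164,168,172):print(r,"R sat",[int(x) for x in T.hsv[r,290:306,1]],"B",[int(x) for x in T.im[r,290:306,0]])
t=np.radians(-2.2); Q=np.array([[np.cos(t),-np.sin(t)],[np.sin(t),np.cos(t)]])
for z in (60,54):
  for dx in(-33,33): 
    p=Q@[dx,-56]+[662,105.2]; print(z,dx,S.proj([*p,z]).round(1),T.proj([*p,z]).round(1))
p=Q@[-33,56]+[662,105.2]; print("left T",T.proj([*p,60]).round(1))
cv2.imwrite("pics/s4.png",cv2.resize(S.im[150:200,290:350],(720,600),interpolation=cv2.INTER_CUBIC))
```

```text
156 R sat [133, 135, 208, 213, 184, 115, 6, 37, 76, 77, 125, 36, 10, 21, 27, 12] B [46, 49, 70, 97, 112, 80, 46, 41, 47, 43, 49, 85, 122, 111, 59, 21]
160 R sat [123, 115, 194, 219, 192, 124, 24, 47, 52, 65, 121, 33, 14, 22, 24, 0] B [77, 62, 75, 98, 113, 78, 42, 38, 44, 47, 55, 86, 121, 108, 57, 21]
164 R sat [118, 136, 210, 218, 188, 101, 33, 89, 64, 83, 135, 36, 16, 22, 22, 35] B [65, 58, 90, 118, 106, 63, 39, 43, 48, 55, 64, 84, 116, 104, 53, 19]
168 R sat [105, 155, 215, 211, 186, 98, 41, 65, 17, 90, 147, 35, 19, 23, 18, 11] B [61, 61, 95, 122, 103, 60, 37, 43, 45, 51, 66, 87, 114, 100, 52, 23]
172 R sat [19, 75, 135, 118, 62, 19, 28, 81, 50, 123, 144, 35, 16, 21, 13, 19] B [40, 44, 53, 52, 45, 38, 36, 38, 41, 52, 71, 87, 102, 80, 36, 25]
60 -33 [[313.2 181.5]] [[298.9 177.8]]
60 33 [[335.7 171.1]] [[300.  148.7]]
54 -33 [[313.2 183.5]] [[299.1 178.1]]
54 33 [[335.6 173. ]] [[300.2 149.2]]
left T [[249.3 176.2]]
```

View pics/s4.png

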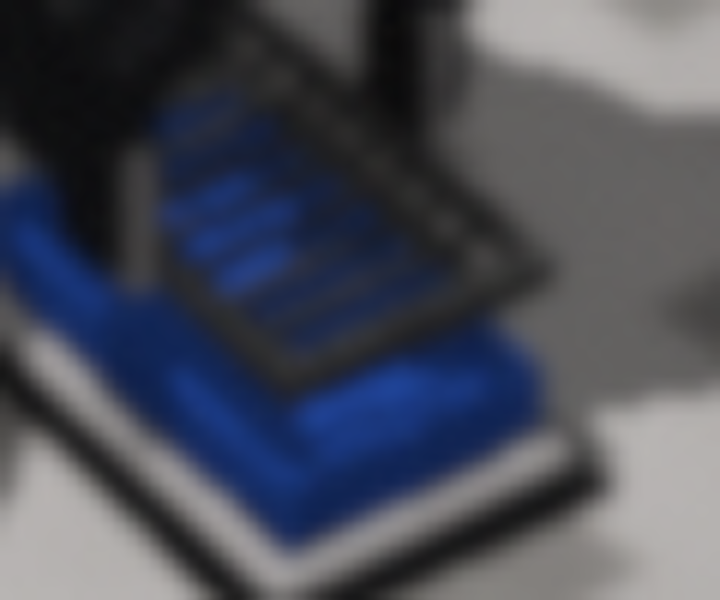

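The held grid's corners in the scene view, at (335.8,172.1) and (314.2,182.7), match the prediction within about 1 px. It is lined up with the tray, so I'll lower it gently.

```bash
python3 -m pendant '[[0.0005,0,0.005,0,0,0,0.055],[0,0,0.005,0,0,0,0.055],[0,0,0,0,0,0,0.055]]' | grep -E "pos|force"; for i in 1; do python3 -m pendant '[[0,0,0.0015,0,0,0,0.055],[0,0,0.0015,0,0,0,0.055],[0,0,0,0,0,0,0.055]]'| grep -E "pos|force"; done; python3 -m pendant '[[0,0,0.001,0,0,0,0.055],[0,0,0.001,0,0,0,0.055],[0,0,0,0,0,0,0.055]]'| grep -E "pos|force"; python3 -m pendant '[[0,0,0.001,0,0,0,0.055],[0,0,0,0,0,0,0.055]]'| grep -E "pos|force"
```

```text
position: [660.9, 104.2, 58.1]
contact_force: [-0.3, -0.2, -1.3]
grasp_force: 67.1
position: [661.6, 104.4, 56.2]
contact_force: [0.2, 0.2, -1.9]
grasp_force: 67.1
position: [661.6, 104.5, 54.3]
contact_force: [0.1, -0.9, -1.6]
grasp_force: 67.1
position: [661.6, 104.4, 53.3]
contact_force: [0.0, -0.3, -1.1]
grasp_force: 67.1
```

```bash
python3 -m pendant '[[0,0,0.001,0,0,0,0.055],[0,0,0,0,0,0,0.055]]'| grep -E "pos|force"; python3 -m pendant '[[0,0,0.0007,0,0,0,0.055],[0,0,0,0,0,0,0.055]]'| grep -E "pos|force"
```

```text
position: [661.7, 104.5, 52.4]
contact_force: [-0.7, -0.1, -1.7]
grasp_force: 67.2
position: [661.8, 104.5, 52.2]
contact_force: [-0.8, -0.1, 1.4]
grasp_force: 68.2
```

```bash
python3 -m pendant '[[0,0,0,0,0,0,0.0854],[0,0,0,0,0,0,0.0854],[0,0,0,0,0,0,0.0854],[0,0,0,0,0,0,0.0854],[0,0,0,0,0,0,0.0854],[0,0,-0.02,0,0,0,0.0854],[0,0,-0.035,0,0,0,0.0854],[0,0,-0.035,0,0,0,0.0854],[0,0,0,0,0,0,0.0854]]'| grep -E "pos|force"; python3 plan.py 443.8 275.5 120 -21.3
```

```text
position: [665.0, 105.3, 148.2]
contact_force: [0.7, 0.3, 0.3]
grasp_force: 0.0
t 22.1 pos [665.  105.3 148.2] yaw -92.09 tilt [0.0116 0.0028] F [0.7 0.3 0.3] w 85.6 g 0.0 j6 -0.44
turn about tool z -70.79 deg; then shift mm x -267.9 y -78.3 z 28.2 | shift now x -161.9 y 227.5
```

```bash
python3 -m pendant '[[-0.018,0.025,0,0,0,0,0.0854],[-0.018,0.025,0,0,0,0,0.0854],[-0.018,0.025,0,0,0,0,0.0854],[-0.018,0.025,0,0,0,0,0.0854],[-0.018,0.025,0,0,0,0,0.0854],[-0.018,0.025,0,0,0,0,0.0854],[-0.018,0.025,0,0,0,0,0.0854],[-0.018,0.025,0,0,0,0,0.0854],[-0.018,0.025,0,0,0,0,0.0854],[0,0,0,0,0,-8.5,0.0854],[0,0,0,0,0,-8.5,0.0854],[0,0,0,0,0,-8.5,0.0854]]' | grep -E "pos"; python3 -m pendant '[[0,0,0,0,0,-8.5,0.0854],[0,0,0,0,0,-8.5,0.0854],[0,0,0,0,0,-8.5,0.0854],[0,0,0,0,0,-8.5,0.0854],[0,0,0,0,0,-8.5,0.0854],[0,0,0,0,0,-2.8,0.0854],[0,0,0,0,0,0,0.0854]]'| grep -E "pos";  python3 look.py 661 105 20 pics/t5.png;  python3 plan.py 443.8 275.5 30 -21.3
```

```text
position: [442.5, 275.1, 141.5]
position: [442.8, 274.7, 141.4]
top crop origin 221 110 scale 3.6363636363636362
scene crop origin 255 121 scale 3.6363636363636362
t 24.1 pos [442.8 274.7 141.5] yaw -21.44 tilt [-0.0002 -0.0002] F [-0.5 -1.   0. ] w 85.5 g 0.0 j6 0.33
turn about tool z -0.14 deg; then shift mm x 0.6 y -1.1 z 111.5 | shift now x 0.6 y -1.1
```

View pics/t5.png

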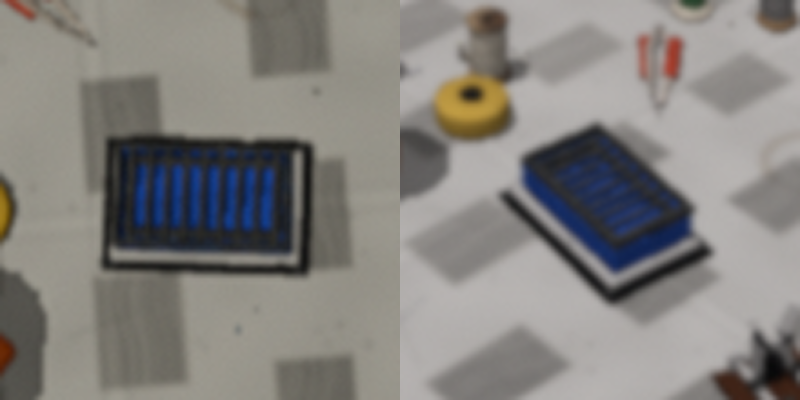

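The grid lies level on the tray rim. Now the soap.

```bash
python3 -m pendant '[[0.0006,-0.0011,0.03,0,0,0,0.0854],[0,0,0.04,0,0,0,0.0854],[0,0,0.025,0,0,0,0.0854],[0,0,0.012,0,0,0,0.0854],[0,0,0.0045,0,0,0,0.0854],[0,0,0,0,0,0,0.0854],[0,0,0,0,0,0,0.0854]]'| grep -E "pos|force";python3 -m pendant '[[0,0,0,0,0,0,0.03],[0,0,0,0,0,0,0.03],[0,0,0,0,0,0,0.03],[0,0,0,0,0,0,0.03],[0,0,0,0,0,0,0.03],[0,0,0,0,0,0,0.03],[0,0,0,0,0,0,0.03],[0,0,0,0,0,0,0.03]]'|grep -E "pos|force|wid"; python3 plan.py 661.8 104.5 100 -92.2
```

```text
position: [444.6, 276.4, 31.4]
contact_force: [0.5, -0.5, 0.3]
grasp_force: 0.0
position: [444.2, 276.0, 31.3]
contact_force: [-0.8, -0.5, 5.9]
gripper_width: 38.8
grasp_force: 59.8
t 25.6 pos [444.2 276.   31.3] yaw -21.34 tilt [0.001  0.0008] F [-0.8 -0.5  5.9] w 38.8 g 59.8 j6 0.33
turn about tool z 70.86 deg; then shift mm x 163.0 y -224.0 z -68.7 | shift now x 265.1 y 80.5
```

```bash
python3 -m pendant '[[0,0,-0.01,0,0,0,0.03],[0,0,-0.025,0,0,0,0.03],[0,0,-0.03,0,0,0,0.03],[0,0,-0.02,0,0,0,0.03],[0,0,0,0,0,8.5,0.03],[0,0,0,0,0,8.5,0.03],[0,0,0,0,0,8.5,0.03],[0,0,0,0,0,8.5,0.03],[0,0,0,0,0,8.5,0.03],[0,0,0,0,0,8.5,0.03],[0,0,0,0,0,8.5,0.03],[0,0,0,0,0,8.5,0.03]]' | tail -2; python3 -m pendant '[[0,0,0,0,0,2.86,0.03],[0.018,-0.025,0,0,0,0,0.03],[0.018,-0.025,0,0,0,0,0.03],[0.018,-0.025,0,0,0,0,0.03],[0.018,-0.025,0,0,0,0,0.03],[0.018,-0.025,0,0,0,0,0.03],[0.018,-0.025,0,0,0,0,0.03],[0.018,-0.025,0,0,0,0,0.03],[0.018,-0.025,0,0,0,0,0.03],[0.018,-0.024,0,0,0,0,0.03],[0,0,0,0,0,0,0.03],[0,0,0,0,0,0,0.03]]' | tail -2;  python3 plan.py 661.8 104.5 80 -92.2
```

```text
gripper_width: 38.7
grasp_force: 60.8
gripper_width: 39.0
grasp_force: 60.8
t 27.9 pos [661.2 104.4 115. ] yaw -92.32 tilt [-0.001  0.   ] F [-1.4  0.2 -1.1] w 39.0 g 60.8 j6 -0.44
turn about tool z -0.12 deg; then shift mm x -0.1 y -0.6 z 35.0 | shift now x -0.1 y -0.6
```

```bash
python3 -m pendant '[[0,-0.0006,0.02,0,0,0,0.03],[0,0,0.01,0,0,0,0.03],[0,0,0,0,0,0,0.03],[0,0,0,0,0,0,0.03]]' | tail -2;  python3 look.py 661 105 50 pics/t6.png;  python3 plan.py 661.8 104.5 67.3 -92.2
```

```text
gripper_width: 38.9
grasp_force: 60.8
top crop origin 220 108 scale 3.6363636363636362
scene crop origin 255 112 scale 3.6363636363636362
t 28.4 pos [662.4 105.6  86.2] yaw -92.18 tilt [0.0014 0.0003] F [ 0.4  0.2 -0.8] w 38.7 g 60.8 j6 -0.44
turn about tool z 0.02 deg; then shift mm x 1.1 y 0.5 z 18.9 | shift now x 1.1 y 0.5
```

View pics/t6.png

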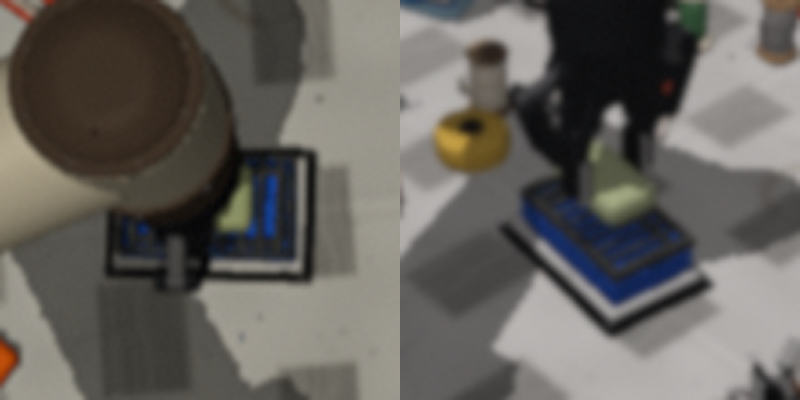

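```bash
python3 -m pendant '[[0.002,0.0005,0.008,0,0,0,0.03],[0,0,0.007,0,0,0,0.03],[0,0,0,0,0,0,0.03],[0,0,0,0,0,0,0.03]]' | grep -E "pos|force"; python3 -m pendant '[[0,0,0.0015,0,0,0,0.03],[0,0,0,0,0,0,0.03]]'| grep -E "pos|force"; python3 -m pendant '[[0,0,0.001,0,0,0,0.03],[0,0,0,0,0,0,0.03]]'| grep -E "pos|force"; python3 -m pendant '[[0,0,0.0007,0,0,0,0.03],[0,0,0,0,0,0,0.03]]'| grep -E "pos|force"
```

```text
position: [661.3, 102.9, 69.7]
contact_force: [0.2, 0.7, -1.3]
grasp_force: 60.8
position: [661.5, 103.1, 68.7]
contact_force: [-0.3, 0.3, -0.3]
grasp_force: 60.8
position: [661.4, 103.1, 67.7]
contact_force: [-0.9, -0.3, -1.1]
grasp_force: 60.8
position: [661.6, 103.1, 67.4]
contact_force: [0.6, 0.2, 0.8]
grasp_force: 61.0
```

```bash
python3 -m pendant '[[0,0,0,0,0,0,0.07],[0,0,0,0,0,0,0.07],[0,0,0,0,0,0,0.07],[0,0,0,0,0,0,0.07],[0,0,0,0,0,0,0.07],[0,0,-0.02,0,0,0,0.07],[0,0,-0.03,0,0,0,0.07],[0,0,-0.03,0,0,0,0.05],[0,0,0,0,0,0,0.05]]'| grep -E "pos|force"; python3 plan.py 445.5 -89 120 -173.5
```

```text
position: [664.3, 103.8, 152.6]
contact_force: [0.4, 0.3, 0.2]
grasp_force: 0.0
t 30.4 pos [664.3 103.8 152.6] yaw -92.17 tilt [0.01   0.0024] F [0.4 0.3 0.2] w 49.9 g 0.0 j6 -0.43
turn about tool z 81.33 deg; then shift mm x 239.2 y -166.8 z 32.6 | shift now x 201.0 y 211.6
```

```bash
python3 -m pendant '[[0.022,0.023,0,0,0,0,0.05],[0.022,0.023,0,0,0,0,0.05],[0.022,0.023,0,0,0,0,0.05],[0.022,0.023,0,0,0,0,0.05],[0.022,0.024,0,0,0,0,0.05],[0.022,0.024,0,0,0,0,0.05],[0.022,0.024,0,0,0,0,0.05],[0.023,0.024,0,0,0,0,0.05],[0.023,0.023,0,0,0,0,0.05],[0,0,0.02,0,0,8.5,0.05],[0,0,0.02,0,0,8.5,0.05],[0,0,0.02,0,0,8.5,0.05]]' | grep pos; python3 -m pendant '[[0,0,0.02,0,0,8.5,0.05],[0,0,0,0,0,8.5,0.05],[0,0,0,0,0,8.5,0.05],[0,0,0,0,0,8.5,0.05],[0,0,0,0,0,8.5,0.05],[0,0,0,0,0,8.5,0.05],[0,0,0,0,0,4.8,0.05],[0,0,0,0,0,0,0.05]]' | grep pos; python3 look.py 661 105 30 pics/t7.png; python3 plan.py 445.5 -89 27.3 -173.5
```

```text
position: [442.7, -88.8, 86.7]
position: [442.8, -88.6, 66.9]
top crop origin 221 109 scale 3.6363636363636362
scene crop origin 255 118 scale 3.6363636363636362
t 32.5 pos [442.8 -88.6  66.9] yaw -173.42 tilt [-0.0001 -0.    ] F [ 0.2 -0.3  0.7] w 50.0 g 0.0 j6 -1.62
turn about tool z 0.08 deg; then shift mm x -2.6 y -0.7 z 39.6 | shift now x -2.6 y -0.7
```

View pics/t7.png

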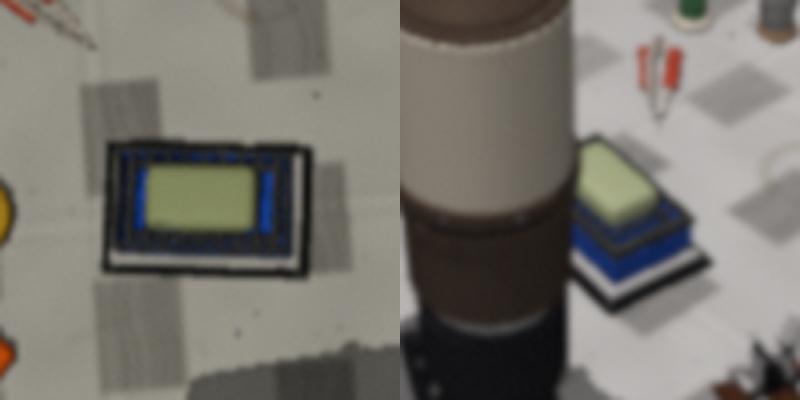

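The soap lies flat in the middle of the grid, lengthwise. Now the brush.

```bash
python3 -m pendant '[[-0.0026,-0.0007,0.02,0,0,0,0.05],[0,0,0.014,0,0,0,0.05],[0,0,0.0045,0,0,0,0.05],[0,0,0,0,0,0,0.05],[0,0,0,0,0,0,0.05]]' | grep -E "pos|force"; python3 -m pendant '[[0,0,0,0,0,0,0.005],[0,0,0,0,0,0,0.005],[0,0,0,0,0,0,0.005],[0,0,0,0,0,0,0.005],[0,0,0,0,0,0,0.005],[0,0,0,0,0,0,0.005],[0,0,0,0,0,0,0.005]]' | grep -E "pos|force|wid"; python3 plan.py 644.3 -115.8 130 -100.4
```

```text
position: [445.9, -89.0, 28.9]
contact_force: [0.1, 0.2, 0.8]
grasp_force: 0.0
position: [445.9, -88.9, 29.3]
contact_force: [-1.3, -0.3, 6.2]
gripper_width: 14.2
grasp_force: 60.1
t 33.6 pos [445.9 -88.9  29.3] yaw -173.50 tilt [0.0012 0.    ] F [-1.3 -0.3  6.2] w 14.2 g 60.1 j6 -1.62
turn about tool z -73.10 deg; then shift mm x -9.4 y -200.0 z -100.7 | shift now x -194.2 y -49.2
```

```bash
python3 -m pendant '[[0,0,-0.01,0,0,0,0.005],[0,0,-0.02,0,0,0,0.005],[0,0,-0.035,0,0,0,0.005],[0,0,-0.035,0,0,0,0.005],[0,0,0,0,0,-8.5,0.005],[0,0,0,0,0,-8.5,0.005],[0,0,0,0,0,-8.5,0.005],[0,0,0,0,0,-8.5,0.005],[0,0,0,0,0,-8.5,0.005],[0,0,0,0,0,-8.5,0.005],[0,0,0,0,0,-8.5,0.005],[0,0,0,0,0,-8.5,0.005]]' | grep -E "pos|wid"
python3 - <<'E'
from h import *
T=V("top")
for sat in (50,65,80):
    m=T.mask((335,148,405,198),lambda h,s,v:(s>sat)&((h<20)|(h>160))&(v<130))
    k,l,st,_=cv2.connectedComponentsWithStats(m); m=np.isin(l,[i for i in range(1,k) if st[i,4]>6]).astype(np.uint8)*255
    pts=cv2.findNonZero(m)[:,0]; w=T.plane(pts,5)[:,:2].astype(np.float32); print(sat,len(pts),[np.round(x,1) for x in cv2.minAreaRect(w)])
# bright/dark prong features: white spots inside the clip outline
m=T.mask((335,148,405,198),lambda h,s,v:(s<45)&(v>95))
t=np.radians(-100.4); ex=np.array([np.cos(t),np.sin(t),0]); ey=np.array([np.sin(t),-np.cos(t),0])
for a in(-56,-36,36,56):
    for b,z in((-31,5),(31,5),(0,24),(-12,59),(12,59)): print(a,b,T.proj(np.array([644.3,-115.8,z])+a*ex+b*ey)[0].round(1),end=" ")
    print()
print("rows 155..190, cols 340..400 (V)")
for r in range(155,191,3): print(r," ".join("%3d"%x for x in T.hsv[r,343:399:2,2]))
E
python3 plan.py 644.3 -115.8 130 -100.4
```

```text
position: [445.3, -89.0, 129.0]
gripper_width: 14.2
50 790 [array([ 644.3, -113.7]), array([111.3,  62.5]), np.float64(79.8)]
65 699 [array([ 644.2, -113.7]), array([111. ,  61.1]), np.float64(80.3)]
80 628 [array([ 643.7, -113.9]), array([108.4,  60.5]), np.float64(79.8)]
-56 -31 [349.6 155.6] -56 31 [345.1 181.3] -56 0 [347.7 167.4] -56 -12 [349.2 160.1] -56 12 [347.4 170.6] 
-36 -31 [358.  157.1] -36 31 [353.5 182.8] -36 0 [356.2 168.9] -36 -12 [358.  161.7] -36 12 [356.1 172.1] 
36 -31 [388.1 162.3] 36 31 [383.7 188.1] 36 0 [386.8 174.2] 36 -12 [389.6 167.2] 36 12 [387.8 177.7] 
56 -31 [396.4 163.8] 56 31 [392.1 189.6] 56 0 [395.4 175.7] 56 -12 [398.4 168.7] 56 12 [396.6 179.2] 
rows 155..190, cols 340..400 (V)
155 147 148 150 131 133 147 145 130 136 153 153 152 152 150 149 149 147 147 145 147 145 146 143 122 114 115 116 122
158 149 148 148  84  58  54  46  51  56  86 108 122 128 140 148 147 150 152 151 152 151 152 151 129 119 119 120 123
161 151 153 140 114  95  49  96 111  92  49  51  51  52  54  55  55  69  79  89 117 120 100 116 112 112 113 115 117
164 150 152 114  72  66  43
[... 517 characters left out ...]
 45  21  58  46  41  45  71 114 116
179 111  70  52  53  52  52  54  51  51  65  74  91 110 106 127 131 122 117  65  50  77 119 109  74  58  92 121 123
182 112  92  79  72  65  60  55  54  53  53  53  50  47  45  43  51  54  60  50  58  97 110 117 105 130 148 151 151
185 115 104 109 102 101 100 104  96  66  52  46  43  49  43  37  32  31  41  50  52  54  53  54  51  82 142 152 153
188 116 105 108 106 102 100  91  59  57  57  58  57  69  79  82  81  77  77  69  63  91  89  71  62  93 150 153 152
t 34.9 pos [445.3 -89.  129. ] yaw -104.97 tilt [0.0002 0.0002] F [-0.9  0.3 -0.2] w 13.6 g 59.3 j6 -0.42
turn about tool z -4.57 deg; then shift mm x -9.6 y -200.6 z -1.0 | shift now x -25.5 y -199.2
```

```bash
python3 -m pendant '[[0,0,0,0,0,-4.8,0.005],[-0.001,-0.025,0,0,0,0,0.005],[-0.001,-0.025,0,0,0,0,0.005],[-0.001,-0.025,0,0,0,0,0.005],[-0.001,-0.025,0,0,0,0,0.005],[-0.001,-0.025,0,0,0,0,0.005],[-0.001,-0.025,0,0,0,0,0.005],[-0.001,-0.025,0,0,0,0,0.005],[-0.001,-0.022,0,0,0,0,0.005],[0,0,0,0,0,0,0.005],[0,0,0,0,0,0,0.005]]' | grep -E "pos|wid"; python3 plan.py 644.3 -114.5 96 -100.1
```

```text
position: [640.1, -117.8, 128.1]
gripper_width: 14.1
t 36.0 pos [ 640.1 -117.8  128.1] yaw -100.85 tilt [-0.0013  0.0003] F [-0.1  0.5 -1.1] w 14.1 g 59.4 j6 -0.25
turn about tool z -0.75 deg; then shift mm x -4.0 y -3.6 z 32.1 | shift now x -4.0 y -3.6
```

```bash
python3 -m pendant '[[-0.004,-0.0036,0.015,0,0,-0.75,0.005],[0,0,0.015,0,0,0,0.005],[0,0,0,0,0,0,0.005],[0,0,0,0,0,0,0.005]]' | grep -E "pos|wid"; python3 plan.py 644.3 -114.5 92 -100.1; python3 look.py 644 -115 45 pics/t8.png
```

```text
position: [644.2, -114.4, 98.0]
gripper_width: 13.8
t 36.4 pos [ 644.2 -114.4   98. ] yaw -99.96 tilt [-0.0015 -0.0002] F [ 0.   0.7 -0.7] w 13.8 g 59.4 j6 -0.25
turn about tool z 0.14 deg; then shift mm x 0.1 y -0.1 z 6.0 | shift now x 0.1 y -0.1
top crop origin 316 115 scale 3.6363636363636362
scene crop origin 310 168 scale 3.6363636363636362
```

View pics/t8.png

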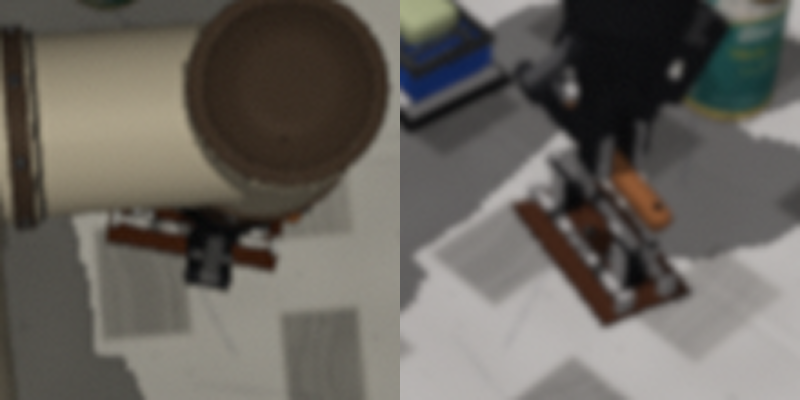

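Run:
```python
from h import *
S=V("scene"); t=np.radians(-100.1); ex=np.array([np.cos(t),np.sin(t),0]); ey=np.array([np.sin(t),-np.cos(t),0]); o=np.array([644.3,-114.5,0]); k=np.array([0,0,1])
f=lambda P:((S.proj(P)[0]-[310,168])*400/110).round(0)
print("butt",f(o+56*ex+75.7*k), "top edge corners",f(o+56*ex+8*ey+82.7*k),f(o+56*ex-8*ey+82.7*k))
for a in(-36,36):
    for b in (-9,9): print("prong",a,b,f(o+a*ex+b*ey+59*k),f(o+a*ex+b*ey+42*k),f(o+a*ex+b*ey+24*k))
for a in(-56,56):
    for b in(-31,31): print("plate",a,b,f(o+a*ex+b*ey+5*k))
m=S.mask((366,205,400,236),lambda h,s,v:(h<16)&(s>90)&(v>80)); c=big(m)[:,0]; print("handle blob",((c.max(0)-[310,168])*400/110),((c.min(0)-[310,168])*400/110),[ (np.array(x)) for x in cv2.minAreaRect(((c-[310,168])*400/110).astype(np.float32))])
```

```text
butt [259. 225.] top edge corners [248. 221.] [272. 212.]
prong -36 -9 [186. 141.] [184. 161.] [182. 182.]
prong -36 9 [160. 151.] [159. 171.] [157. 191.]
prong 36 -9 [250. 217.] [248. 237.] [245. 258.]
prong 36 9 [224. 228.] [222. 248.] [219. 268.]
plate -56 -31 [193. 172.]
plate -56 31 [109. 204.]
plate 56 -31 [291. 288.]
plate 56 31 [203. 325.]
handle blob [269.09090909 225.45454545] [210.90909091 167.27272727] [array([240.44346619, 196.00886536]), array([72.69178009, 27.25942039]), array(51.34017563)]
```

The plate corners at (113,204), (205,325) and (290,292), and the handle butt, match the prediction within about 1 px. The handle is aligned, so I'll press it in.

```bash
python3 -m pendant '[[0,0,0.006,0,0,0.1,0.005],[0,0,0.006,0,0,0,0.005],[0,0,0.006,0,0,0,0.005],[0,0,0.004,0,0,0,0.005],[0,0,0,0,0,0,0.005]]' | grep -E "pos|force"; for q in 1; do python3 -m pendant '[[0,0,0.002,0,0,0,0.005],[0,0,0.002,0,0,0,0.005],[0,0,0,0,0,0,0.005]]'| grep -E "pos|force"; done; python3 -m pendant '[[0,0,0.002,0,0,0,0.005],[0,0,0.002,0,0,0,0.005],[0,0,0,0,0,0,0.005]]'| grep -E "pos|force"
```

```text
position: [644.4, -114.6, 75.9]
contact_force: [-1.5, -0.8, -0.3]
grasp_force: 59.4
position: [645.2, -114.8, 74.2]
contact_force: [-2.1, 0.2, 8.0]
grasp_force: 60.3
position: [644.9, -114.6, 69.7]
contact_force: [-2.8, 0.1, 3.0]
grasp_force: 60.0
```

```bash
for q in 1; do python3 -m pendant '[[0,0,0.002,0,0,0,0.005],[0,0,0.002,0,0,0,0.005],[0,0,0,0,0,0,0.005]]'| grep -E "pos|force"; done; python3 -m pendant '[[0,0,0.002,0,0,0,0.005],[0,0,0.002,0,0,0,0.005],[0,0,0,0,0,0,0.005]]'| grep -E "pos|force";python3 -m pendant '[[0,0,0.002,0,0,0,0.005],[0,0,0.002,0,0,0,0.005],[0,0,0,0,0,0,0.005]]'| grep -E "pos|force"
```

```text
position: [644.8, -114.5, 64.2]
contact_force: [-2.2, 0.4, 3.2]
grasp_force: 59.9
position: [644.7, -114.5, 59.9]
contact_force: [-1.1, -0.8, 2.2]
grasp_force: 59.8
position: [644.0, -114.4, 54.8]
contact_force: [-0.7, -0.6, -3.1]
grasp_force: 59.1
```

```bash
python3 -m pendant '[[0,0,0.001,0,0,0,0.005],[0,0,0.001,0,0,0,0.005],[0,0,0,0,0,0,0.005]]'| grep -E "pos|force"; python3 -m pendant '[[0,0,0.001,0,0,0,0.005],[0,0,0,0,0,0,0.005]]'| grep -E "pos|force|wid"
```

```text
position: [644.9, -114.5, 54.3]
contact_force: [-0.7, -0.1, -0.9]
grasp_force: 59.3
position: [645.0, -114.5, 53.6]
contact_force: [0.4, 0.1, 0.1]
gripper_width: 14.0
grasp_force: 59.3
```

```bash
python3 -m pendant '[[0,0,0.001,0,0,0,0.005],[0,0,0,0,0,0,0.005]]'| grep -E "pos|force"; python3 -m pendant '[[0,0,0.001,0,0,0,0.005],[0,0,0,0,0,0,0.005]]'| grep -E "pos|force|wid";  python3 -m pendant '[[0,0,0.001,0,0,0,0.005],[0,0,0,0,0,0,0.005]]'| grep -E "pos|force|wid"
```

```text
position: [645.0, -114.6, 53.3]
contact_force: [-2.1, 0.4, 3.7]
grasp_force: 59.9
position: [645.0, -114.5, 53.3]
contact_force: [-4.0, 1.1, 9.5]
gripper_width: 14.2
grasp_force: 60.5
position: [645.0, -114.5, 53.3]
contact_force: [-5.0, 1.6, 13.1]
gripper_width: 14.1
grasp_force: 61.0
```

It bottomed at TCP 53.3, exactly the predicted seat. I'll release, back off and measure.

```bash
python3 -m pendant '[[0,0,-0.001,0,0,0,0.045],[0,0,0,0,0,0,0.045],[0,0,0,0,0,0,0.045],[0,0,0,0,0,0,0.045],[0,0,-0.01,0,0,0,0.045],[0,0,-0.03,0,0,0,0.045],[0,0,-0.04,0,0,0,0.045],[0,0,-0.04,0,0,0,0.045],[0,0.04,0,0,0,0,0.045],[0,0.045,0,0,0,0,0.045],[0,0.045,0,0,0,0,0.045],[0,0.045,0,0,0,0,0.045]]' | grep -E "pos|force"; python3 -m pendant '[[0,0.03,0,0,0,0,0.045],[0,0,0,0,0,0,0.045],[0,0,0,0,0,0,0.045]]' | grep -E "pos|force"
python3 - <<'E'
from h import *
T,S=V("top"),V("scene"); cv2.imwrite("pics/f_top.png",T.im); cv2.imwrite("pics/f_scene.png",S.im)
f=lambda h,s,v:(h<18)&(s>100)&(v>70)
ps=[]
for v,r in((T,(330,140,415,205)),(S,(320,190,405,265))):
    m=v.mask(r,f); c=big(m)[:,0]; w=v.plane(c,36)[:,:2].astype(np.float32); q=cv2.minAreaRect(w); print([np.round(x,1) for x in q],len(c)); 
    M=cv2.moments(c); ps.append((M["m10"]/M["m00"],M["m01"]/M["m00"]))
print("handle tri",tri(T,ps[0],S,ps[1]),"hint: home -> underside 24, top 38")
t=np.radians(79.9)
for z in (24,38): print(z,T.proj([[644.3+56*np.cos(t)*k,-114.5+56*np.sin(t)*k,z] for k in(-1,1)]).round(1).tolist(),S.proj([[644.3+56*np.cos(t)*k,-114.5+56*np.sin(t)*k,z] for k in(-1,1)]).round(1).tolist())
c=big(S.mask((320,190,405,265),f))[:,0]; print("S ends",c[c[:,0].argmax()],c[c[:,1].argmax()],c[c[:,0].argmin()])
g=big(T.mask((240,140,310,190),lambda h,s,v:(h>25)&(h<50)&(s>45)))[:,0]; print("soap",cv2.minAreaRect(T.plane(g,52)[:,:2].astype(np.float32)))
E
```

```text
position: [471.0, -83.8, 172.1]
contact_force: [0.2, 1.7, 0.4]
grasp_force: 0.0
position: [443.5, -78.6, 172.7]
contact_force: [0.4, -0.2, 0.7]
grasp_force: 0.0
[array([ 644.7, -116.7]), array([109.1,  14.9]), np.float64(79.5)] 99
[array([ 643.3, -120.2]), array([112.5,  19. ]), np.float64(79.8)] 85
handle tri (array([ 646.44454377, -119.45359059,   29.63846956]), np.float64(2.570215256377484)) hint: home -> underside 24, top 38
24 [[394.8, 175.6], [347.1, 167.5]] [[378.9, 246.5], [352.0, 213.8]]
38 [[395.7, 174.9], [347.3, 166.7]] [[379.5, 242.1], [352.4, 209.4]]
S ends [382 242] [377 245] [355 211]
soap ((663.037109375, 102.07245635986328), (66.37158966064453, 43.56318283081055), 89.62681579589844)
```

Run:
```python
from bench import arm
print(arm.job_done())
```

```text
the job is handed in; nothing more can be done
None
```

I handed the job in at about 41 s of the 96 s allowed: tray in its stand, grid on the tray, soap flat in the middle, brush handle home in the clip; I never went near the can, tape measure or chalk (not re-measured), and no verdict came back.

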